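# Zero the pump speed selector, click it to step four and start

### The arm

A 6-joint arm with a two-finger parallel gripper is mounted at the origin on the work surface. World frame = base frame: x ahead of the robot, y to its left, z up, the work surface at z = 0. Lengths are in mm, angles in rad, forces in N, time in s.
With the tool pointing down it reaches from about 350 to 975 mm from the base axis. Payload 7.1 kg.
Tool frame: the origin (TCP) lies at the very end of the fingers, on their centre line; the grasp point (between the pads) lies 19 mm behind it; z points along the fingers, x is the direction in which the jaws open and shut, and the axes are right-handed (so a half turn about z gives the same grasp; the last joint's range is limited). The gripper opens to 88 mm and grips with 3 to 60 N. Pads are 20 mm wide; open, the fingers measure 115 mm over their backs; the gripper's body (75 mm by 178 mm) begins 61 mm behind the grasp point.
Start: joints at [-1.172, 0.423, 1.63, -0, 1.089, -0.019], TCP at [253.609, -571.215, 222.675] pointing down, gripper open.
Joint ranges: [-3, 3], [-0.9, 2.11], [0.09, 2.58], [-1.31, 4.45], [0.11, 2.69], [-2.54, 2.54]. Speed limits (rad/s): [2.39, 2.39, 3.01, 3.14, 3.14, 3.14].

### API

Orientations are given as a rotation vector (axis times angle).
In Python, from workcell import * gives the robot as it stands.
- The arm moves only by the tool arm_command, never from a script. Its argument "increments" is a list of rows, each a list of 2 entries, a list of its own where there are three numbers: the shift along the tool's x, y, z in cm, then the turn about the tool's z in degrees. In form: [[[dx, dy, dz], turn], ...]. A call has 1 to 20 rows; each row shifts and turns the pose as measured when the row begins, along the tool's axes as they then stand; what a row does not reach is not made up. A row lasts 1/10 s, in which the tool goes at most 50 mm and 8.59 degrees, less where a joint would pass 70% of its speed; a pose out of reach is approached as far as the arm can. A call is refused whole if a number of a shift passes 5 or a number of a turn 8.59, either way. A call with a gripper value outside its range is refused whole. "gripper" is the opening, from 0 (shut) to 1 (fully open), set as the call begins (left out, the last holds). The fingers move at their own pace and stop on an object; the grip force is fixed at half the most. Time passes only in rows, so rows that do not move let the fingers close. It gives the time, the measured TCP pose, the force and the opening at its end, in the units of the state.
- get_obs(): the state, without advancing time (a new reading comes with each control period).
- get_image(name): name is "scene" or "top" or "wrist"; returns the picture (384x512x3 uint8, red, green, blue); there is no depth.
- camera_params(name): a dict with "K" (3x3 intrinsics, pixels), "k1" (the pictures are not rectified: a ray, as slopes to the right and down, at radius r is drawn at 1 + k1 r^2 times it, then the intrinsics apply), "rvec" (rotation vector, rad) and "tvec" (3), from world to camera coordinates, as OpenCV has them; the wrist camera has in their place "T_tool_cam" (4x4, takes a point from camera to tool coordinates, whose origin is the TCP and whose axes are the tool frame's). Camera axes: x right, y down, z forward; pixel columns grow to the right and rows downward; lengths in mm; the calibration is good to about 2 mm. A picture is of the moment at which its call begins: read the wrist's pose just before it. camera_params takes no time and is no camera call.
- close_job(): hands the job in, once; it reports no verdict.
The state is a dict: "t": time; "qpos": joint angles; "qvel": joint speeds; "joint_torque": joint torques, N m; "ee_pos": TCP position; "orientation": TCP orientation; "ft_force": force on the tool from outside, world axes, zero at the start; "moment": the same for the moment, N m; "width": finger opening in mm.
Only numpy, scipy, OpenCV 4.12 (cv2) and the standard library are available. Lean on these libraries where they do the work, as an engineer would, in place of code of your own. Each camera call takes 0.05 s, during which the arm holds its last target.

### The job

Set the pump controller to speed four and start it: with a fingertip against the side of the selector's pointer, push it fully back counter-clockwise to its stop, then push it clockwise exactly four clicks from the stop without running past the fourth, and leave it seated there. Only then press the start button fully in and let it spring back. Do not pinch the pointer, and leave the bolt box's lid shut and the loose fittings and the wrench where they lie.

Things in the scene. Friction and masses are not known exactly. Their poses are not given: they have to be found in the camera images.
- controller: pump controller: white flat case fixed to the shelf, 180 mm (x) by 280 mm (y), 70 mm high; origin at the centre of its underside, z up, -x side to the robot at yaw 0. On top: the selector's axis at x 0, y +50 mm, the start button at x 0, y -90 mm, a loose nut near x 62, y -50 and a loose ring near x -62, y -45
- selector (a joint): selector angle (rad), 0 at the counter-clockwise stop, growing clockwise seen from above, to pi. Seven sprung detents 0.524 (30 deg) apart, the first at 0: the fourth click is 2.094. Past half way it snaps on to the next, ahead of the finger, and stays. Turning takes 0.12 N m (3 N at 40 mm). At angle a the pointer points to (sin a, cos a) in the controller's frame. Starts at click 1, 2 or 3
- selector_axis (a point): point on the selector's vertical axis, fixed, 92 mm above the shelf, half way up the pointer. Round it lies an aluminium dial plate, radius 70 mm, face 73 mm above the shelf, with 7 black marks (one per detent) 54 to 67 mm from the axis; the thick one, towards the case's +y, is the stop
- selector_tip (a point): middle of the end face of the selector's pointer, 52 mm from the axis. The pointer is an upright black blade with a thin aluminium ridge on top, 14 mm thick, from 18 mm behind the axis to 52 mm ahead; it spans heights of 76 to 108 mm above the shelf (ridge 110). A hub of radius 17 mm, up to 88 mm, sits under its middle
- flank_cw: the clockwise side of the pointer blade (its flat face that is pushed to turn it counter-clockwise); 5 mm thick, 66 mm long, 32 mm high; origin on the blade 4.5 mm from the selector's axis, at the height of the case top
- flank_ccw: the counter-clockwise side of the pointer blade (pushed to turn it clockwise), like flank_cw on the other face. Pressing both flanks at once is pinching
- start (a joint): travel of the start button in m, 0 released, 0.006 fully in; it springs back; 5 N push it fully in
- start_top (a point): centre of the top face of the start button: steel, round, 30 mm across, in a dark ring of 46 mm across and 12 mm high on the case; the face is 92 mm above the shelf when released (moves with the button), pressed straight down
- tee: heavy stainless tee fitting lying flat on the shelf, 130 mm (y) by 98 mm, 55 mm high, to the +y side of the controller; loose, leave alone; origin under the crossing
- socket_wrench: chrome socket wrench lying on the shelf behind (+x) the controller, 220 mm long (x), up to 41 mm high; loose, leave alone; origin under its middle
- nut_a: brass hexagon nut, 30 mm across flats, 16 mm high, lying on the controller; loose, leave alone; origin at the centre of its underside
- nut_b: brass hexagon nut, 36 mm across flats, 18 mm high, on the shelf between controller and robot; loose, leave alone; origin at the centre of its underside
- centering_ring: matte aluminium centering ring, 40 mm outside, 26 mm inside, 8 mm high, lying on the controller; loose, leave alone; origin at the centre of its underside
- bolt_lid (a joint): hinge angle (rad) of the steel lid of the bolt box, which stands at the -y side of the controller (100 x 120 mm, 65 mm high, with a 35 mm knob on the lid); 0 is shut; leave alone
There are look-alikes about, which are no part of the job. Leave any green or pink look-alike of the part that bears bolt_lid alone.

How it is judged:
By the outcome, as a careful person would: the job done as asked, in the order asked, and still so for the second after the job is handed in, with the robot touching nothing.
It also fails if it takes over 69 s, if anything falls off the work surface, if the arm or the gripper's body presses on something with over 40 N, if the wrist force passes 120 N, or if a joint passes its speed limit or range.

## Working session

There is one attempt and no reset: what is moved stays moved. The work goes in short steps, Python scripts to look and compute and a tool call to move; the robot and the scene stay as the last step left them, time stands still between calls to the robot, and variables do not carry over. Pictures are saved under pics/ and viewed, and the job is handed in when it is done.

Besides the shell and the picture viewer there is one more tool, called in YAML: its name, and indented under it one key for each argument. arm_command: Moves the arm, as the interface text tells. Its arguments: {"type":"object","properties":{"increments":{"type":"array","items":{"type":"array"}},"gripper":{"type":"number"}},"required":["increments"]}

```bash
ls; mkdir -p pics; python3 - <<'E'
from workcell import *
import cv2
o=get_obs();print(o)
for n in("scene","top","wrist"):
    im=get_image(n);cv2.imwrite(f"pics/{n}0.png",im[...,::-1]);print(n,camera_params(n))
E
```

```text
pics
{'t': 0.0, 'qpos': array([-1.17200220e+00,  4.23823974e-01,  1.63069336e+00, -6.61892393e-06,
        1.08862240e+00, -1.90292779e-02]), 'qvel': array([ 0.0001747 , -0.00083412, -0.00059221, -0.00126477, -0.00019168,
       -0.00125699]), 'joint_torque': array([ 5.13080304e-04, -5.44627690e+01, -2.73668665e+01,  6.42806618e-02,
        2.27815151e-02, -1.07779017e-04]), 'ee_pos': array([ 253.39242388, -570.70899419,  221.91092064]), 'orientation': array([-2.63313643e+00,  1.71194961e+00,  2.01643255e-03]), 'ft_force': array([ 0.39116273, -0.14954896,  0.09789968]), 'moment': array([ 0.03932571, -0.05093463, -0.01357128]), 'width': 87.75952245799382}
scene {'K': array([[377.8113764 ,   0.        , 249.89702757],
       [  0.        , 377.8113764 , 184.41127067],
       [  0.        ,   0.        ,   1.        ]]), 'k1': -0.10617558500847477, 'rvec': array([ 1.23071883,  2.44767297, -0.8478469 ]), 'tvec': array([ 302.61294996, -286.20973923, 1236.11807787])}
top {'K': array([[352.42498518,   0.        , 253.65030208],
       [  0.        , 352.42498518, 197.22759125],
       [  0.        ,   0.        ,   1.        ]]), 'k1': -0.0050634145526964386, 'rvec': array([ 2.17061855, -2.14091168,  0.2047579 ]), 'tvec': array([-18.65350838, 556.8633155 , 846.04432757])}
wrist {'K': array([[319.20137929,   0.        , 257.81619483],
       [  0.        , 319.20137929, 190.56028512],
       [  0.        ,   0.        ,   1.        ]]), 'k1': -0.09045908703141958, 'T_tool_cam': array([[ 9.99999836e-01, -2.56826117e-04, -5.12477916e-04,
        -8.65806514e-01],
       [ 4.01558456e-04,  9.51856573e-01,  3.06543477e-01,
        -8.54652021e+01],
       [ 4.09077102e-04, -3.06543633e-01,  9.51856520e-01,
        -1.61822438e+02],
       [ 0.00000000e+00,  0.00000000e+00,  0.00000000e+00,
         1.00000000e+00]])}
```

View pics/scene0.png

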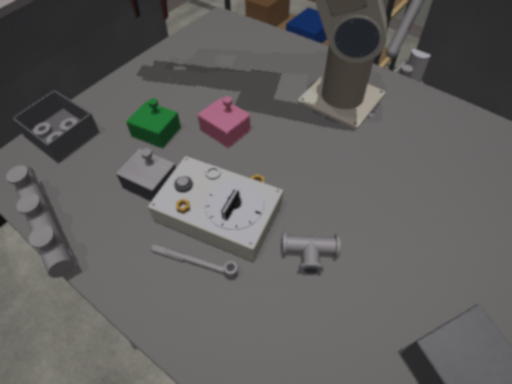

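View pics/top0.png

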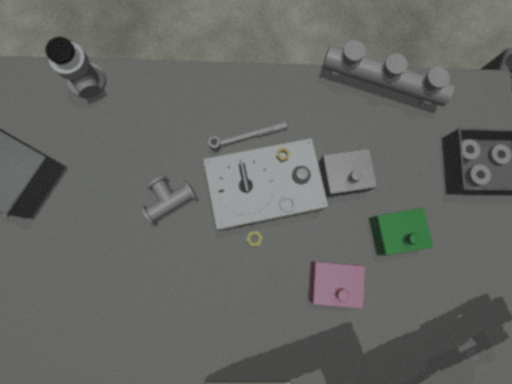

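View pics/wrist0.png

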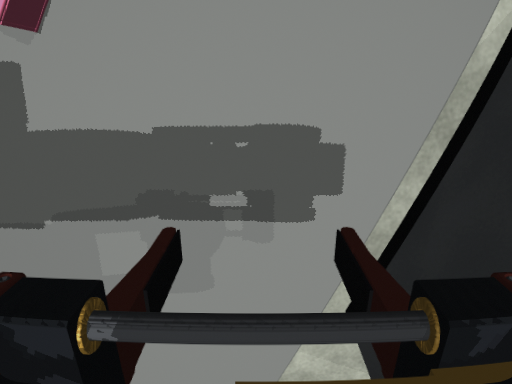

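The top view shows the controller at about (265,184), its dial at (246,186) with the pointer towards (242,163), and the button at (302,174). The grey steel box at (349,172) bears the lid. The green (404,231) and pink (338,285) boxes are look-alikes. Next I enlarge the controller and measure it.

```bash
cat > h.py <<'E'
import numpy as np, cv2
from scipy.spatial.transform import Rotation as R
def cam(P,obs=None):
    if 'rvec' in P:
        Rc=R.from_rotvec(P['rvec']).as_matrix(); return Rc.T, -Rc.T@P['tvec']
    T=np.eye(4);T[:3,:3]=R.from_rotvec(obs['orientation']).as_matrix();T[:3,3]=obs['ee_pos'];T=T@P['T_tool_cam']
    return T[:3,:3],T[:3,3]
def ray(P,uv,obs=None):
    D=np.array([P['k1'],0,0,0,0.]);n=cv2.undistortPoints(np.array([[uv]],float),P['K'],D)[0,0]
    A,c=cam(P,obs);return c,A@np.array([n[0],n[1],1.])
def onz(P,uv,z,obs=None):
    c,d=ray(P,uv,obs);return c+d*(z-c[2])/d[2]
def proj(P,X,obs=None):
    A,c=cam(P,obs);p=A.T@(np.asarray(X,float)-c);x=p[:2]/p[2];x=x*(1+P['k1']*(x@x));return P['K'][:2,:2]@x+P['K'][:2,2]
E
python3 - <<'E'
import cv2
a=cv2.imread('pics/top0.png')[130:240,195:385];cv2.imwrite('pics/topc.png',cv2.resize(a,None,fx=4.2,fy=4.2,interpolation=cv2.INTER_CUBIC))
a=cv2.imread('pics/scene0.png')[150:260,140:290];cv2.imwrite('pics/scenec.png',cv2.resize(a,None,fx=5,fy=5,interpolation=cv2.INTER_CUBIC))
E
```

```text
(no output)
```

View pics/topc.png

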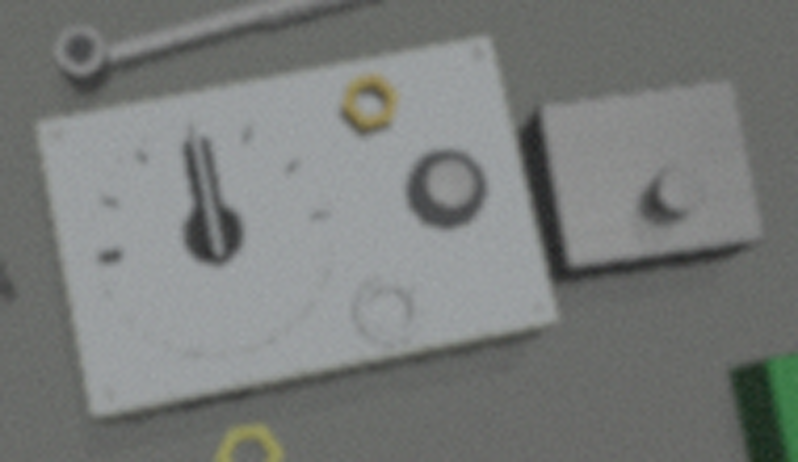

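View pics/scenec.png

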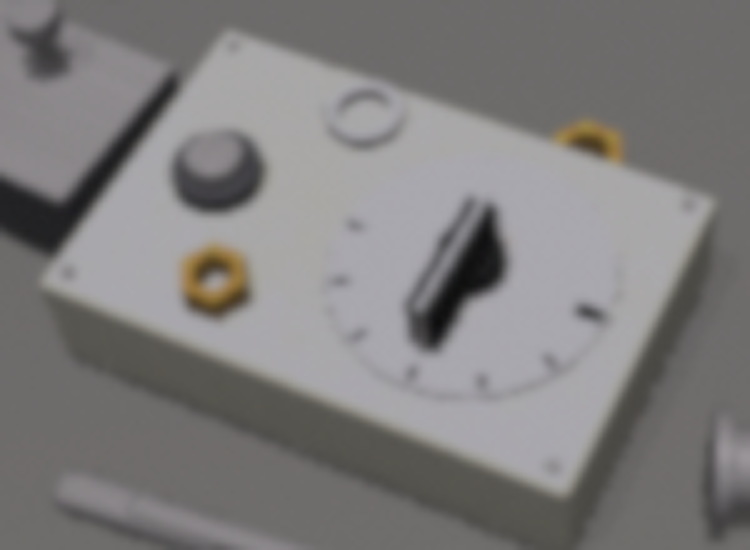

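The pointer's ridge points at the 4th of the 7 marks, about 90°, which is click 3. I take the case-top corners and the ridge by ray casting.

```bash
python3 - <<'E'
from workcell import *
from h import *
P=camera_params('top');im=cv2.imread('pics/top0.png')
g=cv2.cvtColor(im,cv2.COLOR_BGR2GRAY)
m=(g>135).astype(np.uint8);m[:130]=0;m[240:]=0;m[:,:195]=0;m[:,330:]=0
n,l,s,c=cv2.connectedComponentsWithStats(m);i=1+np.argmax(s[1:,4]);cs,_=cv2.findContours((l==i).astype(np.uint8),0,2)
h=max(cs,key=cv2.contourArea)
W=np.array([onz(P,p[0],70)[:2] for p in h],np.float32)
r=cv2.minAreaRect(W);print('rect',r)
B=cv2.boxPoints(r);print(B)
S=camera_params('scene')
def f(uv,o,k): return (o[0]+(uv[0]+.5)/k-.5,o[1]+(uv[1]+.5)/k-.5)
T=lambda u,v,z:onz(P,f((u,v),(195,130),4.2),z)
C=lambda u,v,z:onz(S,f((u,v),(140,150),5),z)
print('top corners',[T(*p,70)[:2].round(1) for p in((40,120),(492,38),(556,322),(92,415))])
print('scn corners',[C(*p,70)[:2].round(1) for p in((715,203),(565,497),(45,283),(230,30))])
print('btn',T(450,183,92),C(215,158,92));print('ridge',T(200,138,110),T(220,255,110),C(474,200,110),C(415,305,110))
print('stop',T(110,256,73),C(590,313,73));print('last',T(319,214,73),C(355,225,73))
E
```

```text
rect ((590.931640625, -37.591461181640625), (176.56655883789062, 276.9307556152344), 12.411786079406738)
[[ 474.9505    78.66244]
 [ 534.47296 -191.79591]
 [ 706.9128  -153.84537]
 [ 647.3903   116.61299]]
top corners [array([648.9, 113.8]), array([ 705.3, -155.6]), array([ 533.4, -190.7]), array([475.4,  78.5])]
scn corners [array([477.2,  81.8]), array([649.2, 118.9]), array([ 706.2, -149.8]), array([ 533.5, -188.7])]
btn [ 610.36390141 -125.3812351    92.        ] [ 612.03860373 -120.86324308   92.        ]
ridge [629.48605682  19.17998281 110.        ] [562.71232688   6.96881307 110.        ] [567.56070076   6.00286328 110.        ] [628.893424    21.08411074 110.        ]
stop [567.56928774  70.33312912  73.        ] [566.57260297  71.78347972  73.        ]
last [594.66614579 -51.23928056  73.        ] [592.81894698 -49.93023298  73.        ]
```

Controller centre is about (591,-37) with yaw about 12.2°. The selector axis comes to about (580.4,12.3), and both views agree within 2–3 mm. The expected stop mark (567.6,71.4) and button (610,-124.5) match what I measured. I'll shut the gripper and move over the case for a closer wrist view.

arm_command:
  increments:
    - [[-2.7, -4.1, 0], 0]
    - [[-2.7, -4.1, 0], 0]
    - [[-2.7, -4.1, 0], 0]
    - [[-2.7, -4.1, 0], 0]
    - [[-2.7, -4.1, 0], 0]
    - [[-2.7, -4.1, 0], 0]
    - [[-2.7, -4.1, 0], 0]
    - [[-2.7, -4.1, 0], 0]
    - [[-2.7, -4.1, 0], 0]
    - [[-2.7, -4.1, 0], 0]
    - [[-2.7, -4.1, 0], 0]
    - [[-2.7, -4.1, 0], 0]
    - [[-2.7, -4.1, 0], 0]
    - [[0, 0, 0], 0]
  gripper: 0

```text
t: 1.55
ee_pos: [605.5, -22.5, 219.8]
orientation: [-2.628, 1.72, 0.001]
ft_force: [-0.6, -0.5, -0.4]
width: 0.8
```

arm_command:
  increments:
    - [[0, 0, 0], -8.59]
    - [[0, 0, 0], -8.59]
    - [[0, 0, 0], -8.59]
    - [[0, 0, 0], -8.59]
    - [[0, 0, 0], -8.59]
    - [[0, 0, 0], -8.59]
    - [[0, 0, 0], -8.59]
    - [[0, 0, 0], -8.59]
    - [[0, 0, 0], -8.59]
    - [[0, 0, 0], 0]

```text
t: 2.55
ee_pos: [600.1, -25.8, 216.1]
orientation: [-3.126, -0.303, 0.014]
ft_force: [0.0, -1.2, 0.4]
width: 0.3
```

```bash
cat >> h.py <<'E'
AX=np.array([580.4,12.3]);YAW=12.2
def st(o):
    M=R.from_rotvec(o['orientation']).as_matrix();print('t',round(o['t'],2),'tcp',o['ee_pos'].round(1),'xyaw',round(np.degrees(np.arctan2(M[1,0],M[0,0])),2),'tz',M[:,2].round(3),'F',o['ft_force'].round(1),'w',round(o['width'],1));return M
E
python3 - <<'E'
from workcell import *
from h import *
import pickle
o=get_obs();st(o);im=get_image('wrist');cv2.imwrite('pics/w1.png',im[...,::-1]);pickle.dump(o,open('o1.pkl','wb'))
P=camera_params('wrist')
c,s=np.cos(np.radians(12.2)),np.sin(np.radians(12.2))
b=im[...,::-1].copy()
for n,X in dict(ax=(*AX,110),btn=(610,-124.5,92),stop=(567.6,71.4,73)).items():
    u=proj(P,X,o);print(n,u);cv2.drawMarker(b,tuple(int(round(v)) for v in u),(0,0,255),0,8)
cv2.imwrite('pics/w1m.png',b)
E
```

```text
t 2.55 tcp [600.1 -25.8 216.1] xyaw 11.07 tz [-0.009 -0.    -1.   ] F [ 0.  -1.2  0.4] w 0.3
ax [244.25162236 143.84107214]
btn [249.65649617 275.79556339]
stop [244.19602565  71.15084773]
```

View pics/w1m.png

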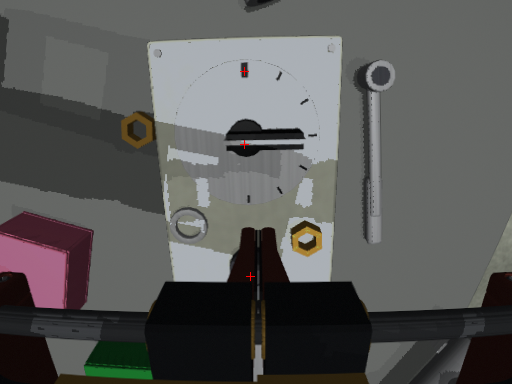

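The wrist view shows the pointer on the 4th mark (ridge from (226,142) to (304,142)), the stop mark at (244,70) and the last mark at (249,199). I refine the axis from the marks.

```bash
python3 - <<'E'
from workcell import *
from h import *
import pickle
o=pickle.load(open('o1.pkl','rb'));P=camera_params('wrist')
im=cv2.imread('pics/w1.png');g=cv2.cvtColor(im,cv2.COLOR_BGR2GRAY)
m=(g<60).astype(np.uint8);n,l,s,c=cv2.connectedComponentsWithStats(m)
pts=[]
for i in range(1,n):
    if 8<s[i,4]<300 and 160<c[i][0]<335 and 55<c[i][1]<210:
        w=onz(P,c[i],73,o);d=w[:2]-AX;print(c[i].round(1),s[i,4],w[:2].round(1),np.hypot(*d).round(1));pts.append(w[:2])
pts=np.array(pts);
from scipy.optimize import least_squares
r=least_squares(lambda p:np.hypot(*(pts-p[:2]).T)-60.5,[*AX],loss='soft_l1');print(r.x,r.fun.round(1))
print('ang',np.degrees(np.arctan2(*(pts-r.x)[:,::-1].T)).round(1))
print('ridge',onz(P,(226,142),110,o),onz(P,(304,142),110,o))
E
python3 -c "
import cv2
a=cv2.imread('pics/w1.png')[50:210,160:345];cv2.imwrite('pics/w1c.png',cv2.resize(a,None,fx=3.7,fy=3.7,interpolation=2))"
```

```text
[244.   69.5] 70 [567.2  72.8] 61.9
[279.   75.5] 13 [599.3  73.8] 64.3
[304.2 100.9] 12 [627.   56.2] 64.1
[303.  167.2] 14 [640.4  -5.6] 62.6
[279.4 189.7] 14 [622.5 -32.7] 61.7
[248.4 198.5] 14 [593.8 -47.9] 61.7
[583.68423908  14.13888999] [ 0.4  1.2 -0.1 -0.5  0.4  2.4]
ang [105.7  75.3  44.2 -19.2 -50.4 -80.7]
ridge [564.98678057  10.89049626 110.        ] [629.5151466   23.63059536 110.        ]
```

View pics/w1c.png

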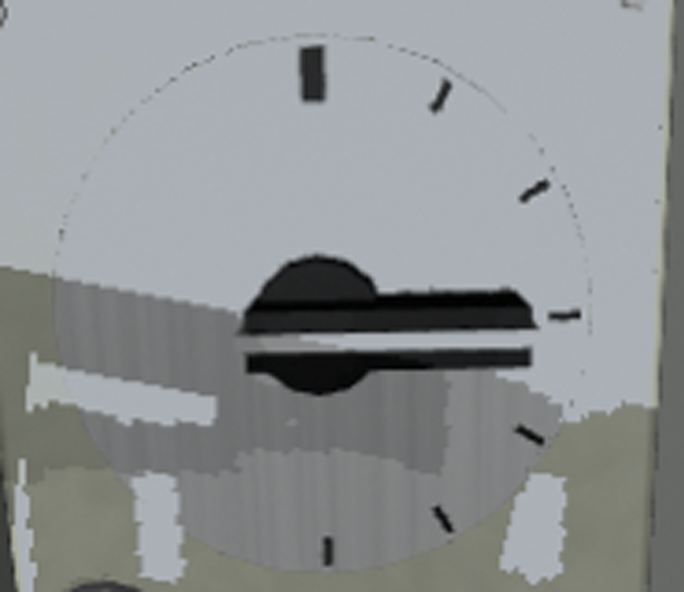

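The axis is consistent at about (581,13) with yaw 12°, within 2 mm. I'll go beside the clockwise flank with a gap of about 8 mm, then down to z of about 92.

arm_command:
  increments:
    - [[1.5, -0.9, 0], -1]
    - [[1.4, -0.8, 0], 0]
    - [[0, 0, 3], 0]
    - [[0, 0, 3], 0]
    - [[0, 0, 3], 0]
    - [[0, 0, 1.5], 0]
    - [[0, 0, 0], 0]

```text
t: 3.3
ee_pos: [633.3, 2.1, 108.8]
orientation: [-3.126, -0.306, 0.003]
ft_force: [0.7, 0.4, 0.1]
width: 0.2
```

```bash
cat >> h.py <<'E'
AX=np.array([581.,13.])
def pol(o):
    M=st(o);d=o['ee_pos'][:2]-AX;x=M[:2,0];y=M[:2,1];print('in tool frame from axis: rad',(d@x).round(1),'side(+cw)',(d@y).round(1),'tool ptr angle',round(102-np.degrees(np.arctan2(x[1],x[0])),1))
E
python3 - <<'E'
from workcell import *
from h import *
o=get_obs();pol(o)
im=get_image('wrist');cv2.imwrite('pics/w2.png',im[...,::-1])
E
```

```text
t 3.3 tcp [633.3   2.1 108.8] xyaw 11.19 tz [-0.002  0.    -1.   ] F [0.7 0.4 0.1] w 0.2
in tool frame from axis: rad 49.2 side(+cw) 20.8 tool ptr angle 90.8
```

View pics/w2.png

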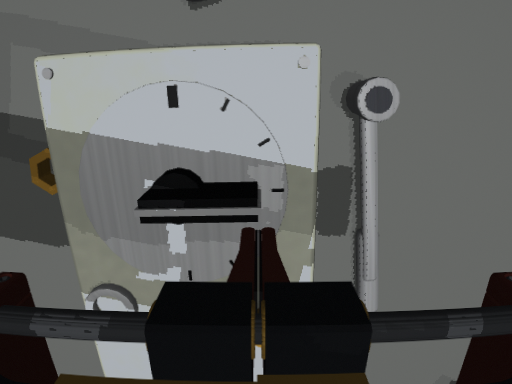

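The finger sits at radius 49, just off the tip, and the last move overran. I correct to radius 40 and a 25 mm side offset, then go down, with settling rows.

arm_command:
  increments:
    - [[-0.5, 0.2, 0], 0]
    - [[-0.4, 0.2, 0], 0]
    - [[0, 0, 0], 0]
    - [[0, 0, 0.8], 0]
    - [[0, 0, 0.8], 0]
    - [[0, 0, 0], 0]
    - [[0, 0, 0], 0]

```text
t: 4.05
ee_pos: [628.8, -4.2, 98.1]
orientation: [3.126, 0.304, 0.013]
ft_force: [-0.4, -0.1, 0.8]
width: 0.3
```

```bash
python3 - <<'E'
from workcell import *
from h import *
o=get_obs();pol(o)
E
```

```text
t 4.05 tcp [628.8  -4.2  98.1] xyaw 11.11 tz [ 0.008  0.    -1.   ] F [-0.4 -0.1  0.8] w 0.3
in tool frame from axis: rad 43.6 side(+cw) 26.1 tool ptr angle 90.9
```

arm_command:
  increments:
    - [[-0.1, -0.3, 0.5], 0]
    - [[-0.1, -0.3, 0.3], 0]
    - [[0.1, -0.35, 0], -5]
    - [[0.1, -0.35, 0], -5]
    - [[0.1, -0.35, 0], -5]
    - [[0.1, -0.35, 0], -5]
    - [[0.1, -0.35, 0], -5]
    - [[0, 0, 0], 0]

```text
t: 4.85
ee_pos: [626.9, 19.0, 89.2]
orientation: [2.97, 0.997, 0.021]
ft_force: [-0.0, 0.4, 0.8]
width: 0.1
```

```bash
python3 - <<'E'
from workcell import *
from h import *
o=get_obs();pol(o)
im=get_image('wrist');cv2.imwrite('pics/w3.png',im[...,::-1])
E
```

```text
t 4.85 tcp [626.9  19.   89.2] xyaw 37.12 tz [ 0.015 -0.003 -1.   ] F [-0.   0.4  0.8] w 0.1
in tool frame from axis: rad 40.3 side(+cw) 22.9 tool ptr angle 64.9
```

View pics/w3.png

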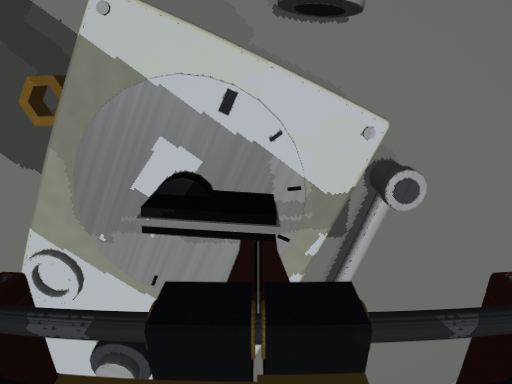

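The pointer has gone to click 2 (60°). I continue counter-clockwise.

arm_command:
  increments:
    - [[0.1, -0.38, 0], -5]
    - [[0.1, -0.38, 0], -5]
    - [[0.1, -0.38, 0], -5]
    - [[0.1, -0.38, 0], -5]
    - [[0.1, -0.38, 0], -5]
    - [[0.1, -0.38, 0], -5]
    - [[0.1, -0.38, 0], -5]
    - [[0, 0, 0], 0]

```text
t: 5.7
ee_pos: [615.5, 40.1, 89.4]
orientation: [2.523, 1.838, 0.03]
ft_force: [-0.7, 0.5, 0.6]
width: 0.2
```

```bash
python3 - <<'E'
from workcell import *
from h import *
o=get_obs();pol(o)
E
```

```text
t 5.7 tcp [615.5  40.1  89.4] xyaw 72.16 tz [ 0.027 -0.004 -1.   ] F [-0.7  0.5  0.6] w 0.2
in tool frame from axis: rad 36.3 side(+cw) 24.5 tool ptr angle 29.8
```

arm_command:
  increments:
    - [[0.2, -0.45, 0], -5]
    - [[0.2, -0.45, 0], -5]
    - [[0.2, -0.45, 0], -5]
    - [[0.2, -0.45, 0], -5]
    - [[0.2, -0.45, 0], -5]
    - [[0.2, -0.4, 0], -5]
    - [[0, 0, 0], 0]
    - [[0, 0, 0], 0]

```text
t: 6.5
ee_pos: [594.7, 53.4, 89.2]
orientation: [1.971, 2.406, 0.029]
ft_force: [-0.7, -1.0, -0.1]
width: 0.6
```

```bash
python3 - <<'E'
from workcell import *
from h import *
o=get_obs();pol(o)
im=get_image('wrist');cv2.imwrite('pics/w4.png',im[...,::-1])
E
```

```text
t 6.5 tcp [594.7  53.4  89.2] xyaw 101.32 tz [ 0.036 -0.005 -0.999] F [-0.7 -1.  -0.1] w 0.6
in tool frame from axis: rad 36.9 side(+cw) 21.3 tool ptr angle 0.7
```

View pics/w4.png

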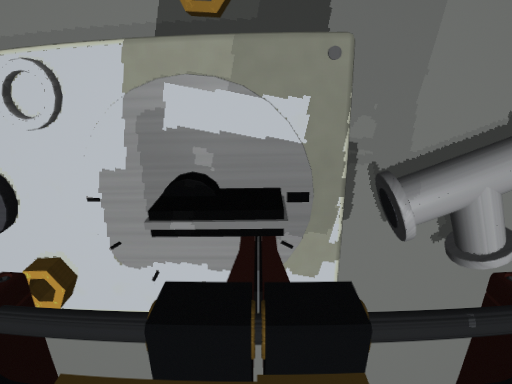

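The pointer aligns with the thick stop mark at (298,197). I press it gently against the stop and watch the force.

arm_command:
  increments:
    - [[0, -0.2, 0], 0]
    - [[0, -0.2, 0], 0]
    - [[0, -0.2, 0], 0]

```text
t: 6.85
ee_pos: [590.3, 52.1, 89.1]
orientation: [1.976, 2.399, 0.033]
ft_force: [8.5, 2.3, -5.2]
width: 0.3
```

arm_command:
  increments:
    - [[0, -0.2, 0], 0]
    - [[0, -0.2, 0], 0]

```text
t: 7.05
ee_pos: [590.6, 52.0, 89.8]
orientation: [1.974, 2.393, 0.044]
ft_force: [7.2, 2.3, -5.2]
width: 0.5
```

```bash
python3 - <<'E'
from workcell import *
from h import *
o=get_obs();pol(o)
E
```

```text
t 7.05 tcp [590.6  52.   89.8] xyaw 100.94 tz [ 0.049 -0.003 -0.999] F [ 7.2  2.3 -5.2] w 0.5
in tool frame from axis: rad 36.5 side(+cw) 16.8 tool ptr angle 1.1
```

Firm against the stop: about 7.5 N at a side offset of 16.8 mm, as geometry predicts. I back off, lift and cross to the other side.

arm_command:
  increments:
    - [[0, 0.5, 0], 0]
    - [[0, 0.5, 0], 0]
    - [[0, 0, -2], 0]
    - [[0, 0, -2], 0]
    - [[0, 0, -0.5], 0]
    - [[0, -1.6, 0], 0]
    - [[0, -1.6, 0], 0]
    - [[0, -1.4, 0], 0]
    - [[0, 0, 0], 0]
    - [[0, 0, 0], 0]

```text
t: 8.05
ee_pos: [551.9, 45.0, 132.5]
orientation: [1.98, 2.392, 0.038]
ft_force: [0.4, -0.4, -0.5]
width: 0.7
```

```bash
python3 - <<'E'
from workcell import *
from h import *
o=get_obs();pol(o)
im=get_image('wrist');cv2.imwrite('pics/w5.png',im[...,::-1])
im=get_image('top');cv2.imwrite('pics/t5.png',cv2.resize(im[120:250,180:390,::-1],None,fx=3.5,fy=3.5,interpolation=2))
E
```

```text
t 8.05 tcp [551.9  45.  132.5] xyaw 100.77 tz [ 0.044 -0.004 -0.999] F [ 0.4 -0.4 -0.5] w 0.7
in tool frame from axis: rad 36.9 side(+cw) -22.6 tool ptr angle 1.2
```

View pics/w5.png

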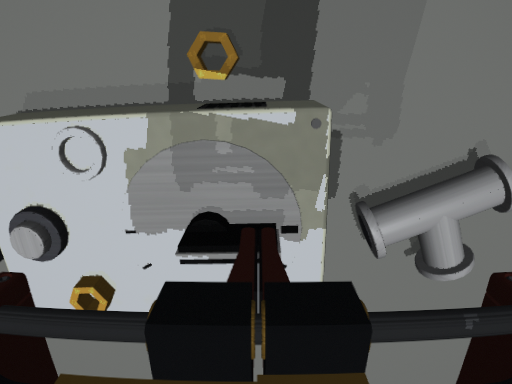

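The pointer is still at the stop. I move a little further out, then down.

arm_command:
  increments:
    - [[0.2, -0.4, 0], 0]
    - [[0.2, -0.4, 0], 0]
    - [[0, 0, 0], 0]
    - [[0, 0, 1.5], 0]
    - [[0, 0, 1.5], 0]
    - [[0, 0, 1], 0]
    - [[0, 0, 0], 0]
    - [[0, 0, 0], 0]

```text
t: 8.95
ee_pos: [547.0, 48.2, 91.3]
orientation: [1.977, 2.392, 0.041]
ft_force: [-0.0, 0.3, -0.7]
width: 0.4
```

```bash
python3 - <<'E'
from workcell import *
from h import *
o=get_obs();pol(o)
E
```

```text
t 8.95 tcp [547.   48.2  91.3] xyaw 100.82 tz [ 0.046 -0.004 -0.999] F [-0.   0.3 -0.7] w 0.4
in tool frame from axis: rad 41.0 side(+cw) -26.8 tool ptr angle 1.2
```

arm_command:
  increments:
    - [[0, 0.4, 0], 0]
    - [[0, 0.3, 0], 0]
    - [[0.1, 0.36, 0], 5]
    - [[0.1, 0.36, 0], 5]
    - [[0.1, 0.36, 0], 5]
    - [[0.1, 0.36, 0], 5]
    - [[0.1, 0.36, 0], 5]
    - [[0.1, 0.36, 0], 5]
    - [[0.1, 0.36, 0], 5]
    - [[0, 0, 0], 0]

```text
t: 9.95
ee_pos: [573.8, 56.4, 93.7]
orientation: [2.642, 1.665, 0.038]
ft_force: [-0.6, -0.6, -0.9]
width: 0.3
```

```bash
python3 - <<'E'
from workcell import *
from h import *
o=get_obs();pol(o)
im=get_image('wrist');cv2.imwrite('pics/w6.png',im[...,::-1])
E
```

```text
t 9.95 tcp [573.8  56.4  93.7] xyaw 64.46 tz [ 0.03  -0.003 -1.   ] F [-0.6 -0.6 -0.9] w 0.3
in tool frame from axis: rad 36.1 side(+cw) -25.2 tool ptr angle 37.5
```

View pics/w6.png

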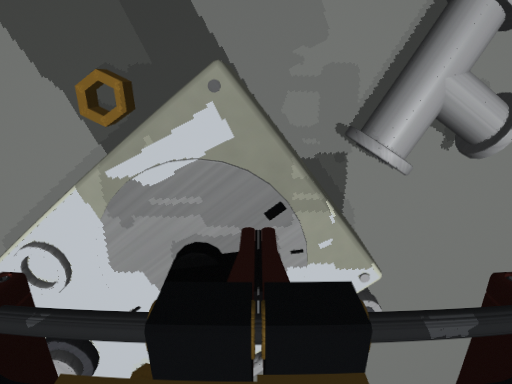

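arm_command:
  increments:
    - [[0.1, 0.4, 0.05], 5]
    - [[0.1, 0.4, 0.05], 5]
    - [[0.1, 0.4, 0.05], 5]
    - [[0.1, 0.4, 0.05], 5]
    - [[0.1, 0.4, 0], 5]
    - [[0.1, 0.4, 0], 5]
    - [[0, 0, 0], 0]

```text
t: 10.7
ee_pos: [593.0, 50.1, 93.4]
orientation: [2.996, 0.928, 0.038]
ft_force: [-1.2, 0.8, 0.0]
width: 0.5
```

```bash
python3 - <<'E'
from workcell import *
from h import *
o=get_obs();pol(o)
im=get_image('wrist');cv2.imwrite('pics/w7.png',im[...,::-1])
im=get_image('scene');cv2.imwrite('pics/s7.png',cv2.resize(im[150:260,140:290,::-1],None,fx=5,fy=5,interpolation=2))
E
```

```text
t 10.7 tcp [593.   50.1  93.4] xyaw 34.45 tz [ 0.024  0.002 -1.   ] F [-1.2  0.8  0. ] w 0.5
in tool frame from axis: rad 30.9 side(+cw) -23.9 tool ptr angle 67.6
```

View pics/w7.png

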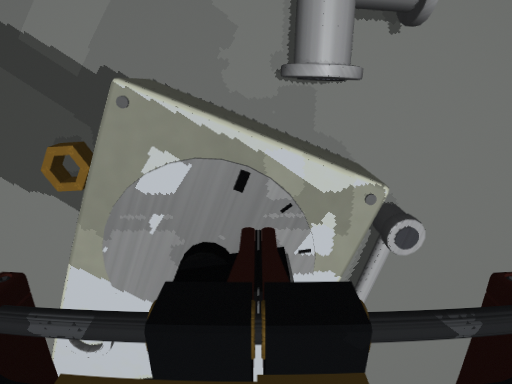

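View pics/s7.png

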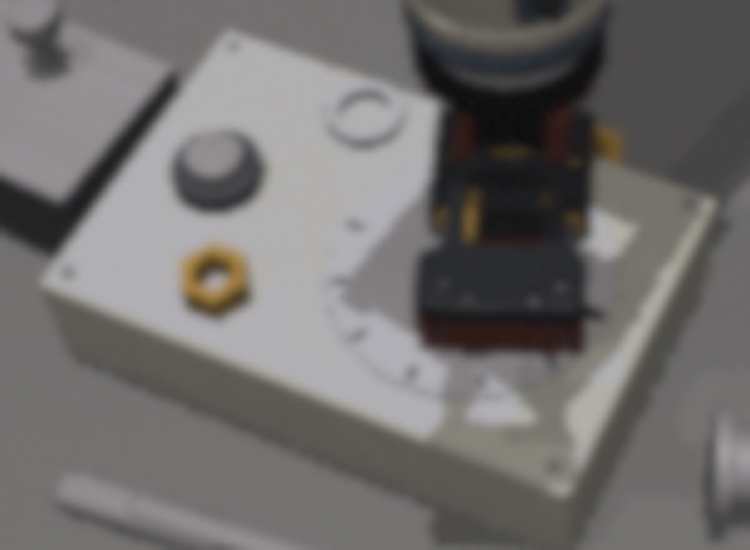

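arm_command:
  increments:
    - [[0.3, 0.4, 0], 5]
    - [[0.3, 0.4, 0], 5]
    - [[0.3, 0.4, 0], 5]
    - [[0.2, 0.4, 0], 5]
    - [[0, 0, 0], 0]
    - [[0, 0, 0], 0]

```text
t: 11.4
ee_pos: [605.7, 42.9, 93.7]
orientation: [-3.114, -0.409, -0.028]
ft_force: [-0.6, -0.1, -0.4]
width: 0.5
```

```bash
python3 - <<'E'
from workcell import *
from h import *
o=get_obs();pol(o)
im=get_image('wrist');cv2.imwrite('pics/w8.png',im[...,::-1])
im=get_image('top');cv2.imwrite('pics/t8.png',cv2.resize(im[120:250,180:390,::-1],None,fx=3.5,fy=3.5,interpolation=2))
E
```

```text
t 11.4 tcp [605.7  42.9  93.7] xyaw 14.97 tz [ 0.018  0.004 -1.   ] F [-0.6 -0.1 -0.4] w 0.5
in tool frame from axis: rad 31.6 side(+cw) -22.5 tool ptr angle 87.0
```

View pics/w8.png

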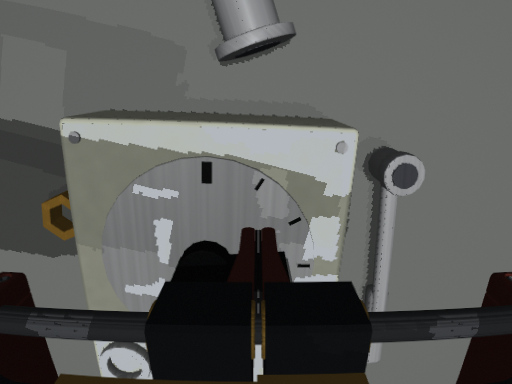

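View pics/t8.png

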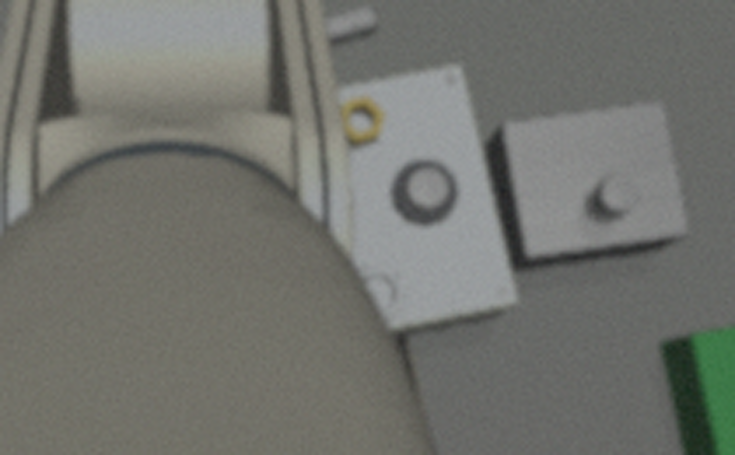

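The pointer is at 90° (click 3), with the finger a few mm behind it. Now small steps into the fourth click.

arm_command:
  increments:
    - [[0.2, 0.35, 0.05], 5]
    - [[0.2, 0.35, 0], 5]
    - [[0.2, 0.35, 0], 3]
    - [[0, 0, 0], 0]
    - [[0, 0, 0], 0]

```text
t: 12.0
ee_pos: [612.0, 35.4, 93.3]
orientation: [-3.136, -0.055, -0.025]
ft_force: [0.5, -0.7, 0.4]
width: 0.4
```

```bash
python3 - <<'E'
from workcell import *
from h import *
o=get_obs();pol(o)
im=get_image('wrist');cv2.imwrite('pics/w9.png',im[...,::-1])
E
```

```text
t 12.0 tcp [612.   35.4  93.3] xyaw 2.0 tz [ 0.016  0.006 -1.   ] F [ 0.5 -0.7  0.4] w 0.4
in tool frame from axis: rad 31.7 side(+cw) -21.3 tool ptr angle 100.0
```

View pics/w9.png

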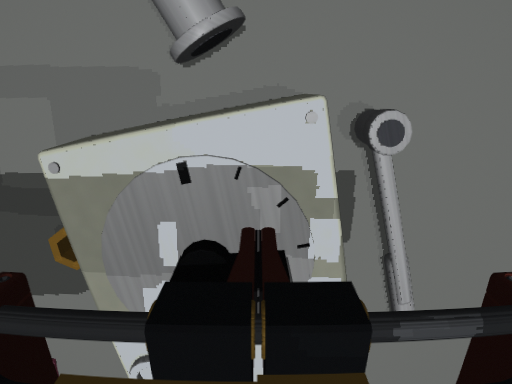

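```bash
python3 - <<'E'
import cv2,numpy as np
a=[cv2.resize(np.clip(cv2.imread(f'pics/w{i}.png')[225:320,150:345].astype(float)*2.5,0,255).astype('uint8'),None,fx=4,fy=3.1) for i in(8,9)]
cv2.imwrite('pics/c89.png',np.vstack(a))
E
```

```text
(no output)
```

View pics/c89.png

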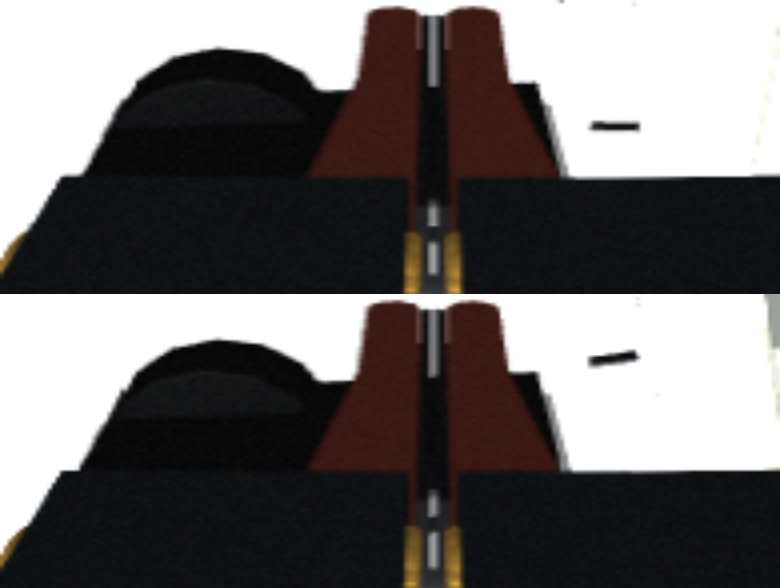

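The blade lies just past the 90° mark, at roughly 95°, not yet over. I continue gently.

arm_command:
  increments:
    - [[0.2, 0.35, 0], 4]
    - [[0.1, 0.3, 0], 3]
    - [[0, 0, 0], 0]
    - [[0, 0, 0], 0]

```text
t: 12.45
ee_pos: [614.6, 29.7, 93.4]
orientation: [-3.132, 0.132, -0.024]
ft_force: [0.4, -0.3, 0.1]
width: 0.3
```

```bash
cat > v.py <<'E'
from workcell import *
from h import *
import sys
k=sys.argv[1]
o=get_obs();pol(o);im=get_image('wrist')[...,::-1]
cv2.imwrite(f'pics/w{k}.png',im)
cv2.imwrite(f'pics/c{k}.png',cv2.resize(np.clip(im[160:320,150:345].astype(float)*1.8,0,255).astype('uint8'),None,fx=3.5,fy=3.5))
E
python3 v.py 10
```

```text
t 12.45 tcp [614.6  29.7  93.4] xyaw -4.83 tz [ 0.015  0.006 -1.   ] F [ 0.4 -0.3  0.1] w 0.3
in tool frame from axis: rad 32.1 side(+cw) -19.5 tool ptr angle 106.8
```

View pics/c10.png

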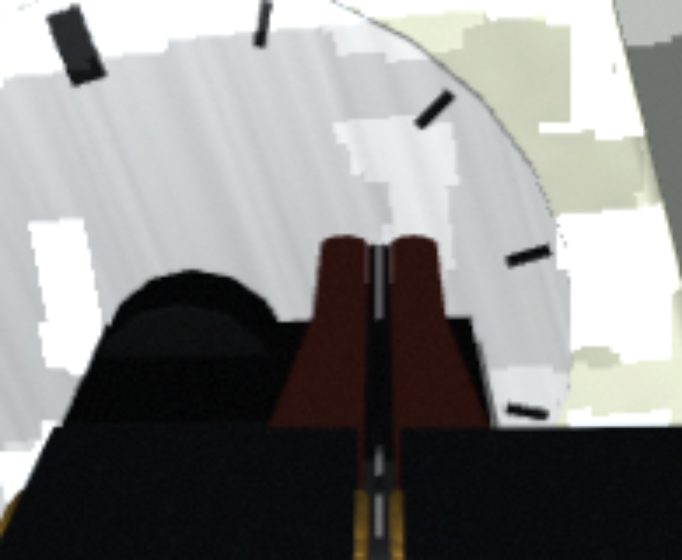

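Ambiguous by eye, so I project the blade's base and top edges at a few candidate angles and compare them with the picked edge.

```bash
python3 - <<'E'
from workcell import *
from h import *
o=get_obs();P=camera_params('wrist')
f=lambda u:((u-[150,160])*3.5).round(0)
for m in(0,60,90,120):
    a=np.radians(102-m);print('mark',m,f(proj(P,[*(AX+60.5*np.array([np.cos(a),np.sin(a)])),73],o)))
for b in(90,100,105,110,120):
    a=np.radians(102-b);x=np.array([np.cos(a),np.sin(a)]);n=np.array([-x[1],x[0]])
    print(b,[f(proj(P,[*(AX+r*x+7*n),z],o)).tolist() for r in(18,52) for z in (76,108)], 'cw end',[f(proj(P,[*(AX+52*x-7*n),z],o)).tolist() for z in (76,108)])
E
```

```text
mark 0 [82. 46.]
mark 60 [429. 122.]
mark 90 [519. 261.]
mark 120 [517. 411.]
90 [[281.0, 299.0], [267.0, 396.0], [464.0, 247.0], [483.0, 337.0]] cw end [[485.0, 315.0], [507.0, 414.0]]
100 [[292.0, 313.0], [280.0, 412.0], [480.0, 291.0], [502.0, 387.0]] cw end [[487.0, 360.0], [509.0, 464.0]]
105 [[296.0, 321.0], [285.0, 421.0], [485.0, 314.0], [507.0, 412.0]] cw end [[485.0, 381.0], [506.0, 488.0]]
110 [[300.0, 328.0], [289.0, 429.0], [487.0, 336.0], [509.0, 437.0]] cw end [[481.0, 403.0], [501.0, 512.0]]
120 [[304.0, 344.0], [295.0, 447.0], [485.0, 380.0], [506.0, 487.0]] cw end [[466.0, 443.0], [483.0, 557.0]]
```

The blade is at about 105°, right at the half-way point. One or two mm more.

arm_command:
  increments:
    - [[0.1, 0.25, 0], 2]
    - [[0, 0, 0], 0]
    - [[0, 0, 0], 0]

```text
t: 12.8
ee_pos: [615.2, 27.0, 93.3]
orientation: [-3.129, 0.188, -0.023]
ft_force: [-0.2, 0.4, -0.1]
width: -0.2
```

```bash
python3 v.py 11
```

```text
t 12.8 tcp [615.2  27.   93.3] xyaw -6.88 tz [ 0.015  0.006 -1.   ] F [-0.2  0.4 -0.1] w -0.2
in tool frame from axis: rad 32.3 side(+cw) -18.0 tool ptr angle 108.9
```

View pics/c11.png

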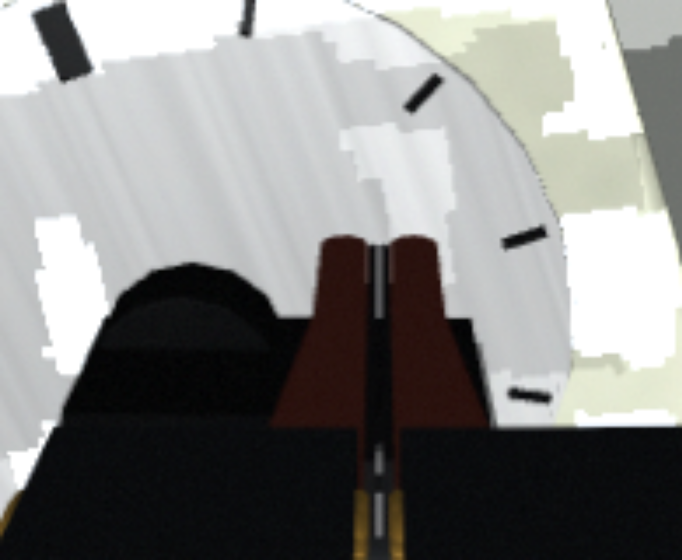

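```bash
cat > bl.py <<'E'
from workcell import *
from h import *
o=get_obs();P=camera_params('wrist')
f=lambda u:((u-[150,160])*3.5).round(0)
for m in(0,60,90,120):
    a=np.radians(102-m);print('mark',m,f(proj(P,[*(AX+60.5*np.array([np.cos(a),np.sin(a)])),73],o)))
for b in(100,105,110,115,120):
    a=np.radians(102-b);x=np.array([np.cos(a),np.sin(a)]);n=np.array([-x[1],x[0]])
    print(b,[f(proj(P,[*(AX+r*x+7*n),76],o)).tolist() for r in(18,52)])
E
python3 bl.py
python3 - <<'E'
import cv2,numpy as np
im=cv2.imread('pics/w11.png')[225:290,160:310];cv2.imwrite('pics/c11b.png',cv2.resize(np.clip(im.astype(float)*4,0,255).astype('uint8'),None,fx=5,fy=5))
E
```

```text
mark 0 [68. 42.]
mark 60 [419. 106.]
mark 90 [515. 244.]
mark 120 [519. 395.]
100 [[289.0, 303.0], [477.0, 275.0]]
105 [[293.0, 310.0], [483.0, 298.0]]
110 [[297.0, 318.0], [486.0, 320.0]]
115 [[300.0, 326.0], [487.0, 342.0]]
120 [[302.0, 334.0], [485.0, 364.0]]
```

View pics/c11b.png

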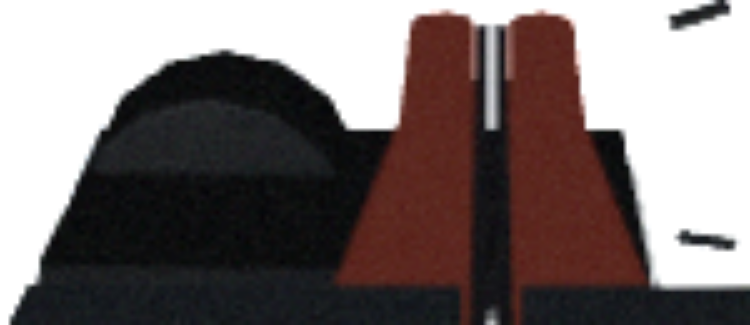

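The blade is flush with the finger at about 109°, near the detent's crest, and the force is about zero. It is still far from the next half-way point at 135°, so I nudge further.

arm_command:
  increments:
    - [[0.1, 0.25, 0], 2]
    - [[0, 0, 0], 0]
    - [[0, 0, 0], 0]

```text
t: 13.15
ee_pos: [615.9, 24.5, 93.3]
orientation: [-3.125, 0.242, -0.023]
ft_force: [0.1, -0.5, 0.5]
width: 0.8
```

```bash
python3 v.py 12; python3 bl.py
```

```text
t 13.15 tcp [615.9  24.5  93.3] xyaw -8.85 tz [ 0.015  0.006 -1.   ] F [ 0.1 -0.5  0.5] w 0.8
in tool frame from axis: rad 32.7 side(+cw) -16.7 tool ptr angle 110.9
mark 0 [55. 38.]
mark 60 [408.  91.]
mark 90 [510. 227.]
mark 120 [520. 380.]
100 [[284.0, 294.0], [473.0, 260.0]]
105 [[289.0, 301.0], [479.0, 282.0]]
110 [[294.0, 309.0], [483.0, 305.0]]
115 [[297.0, 317.0], [485.0, 327.0]]
120 [[299.0, 325.0], [485.0, 350.0]]
```

View pics/c12.png

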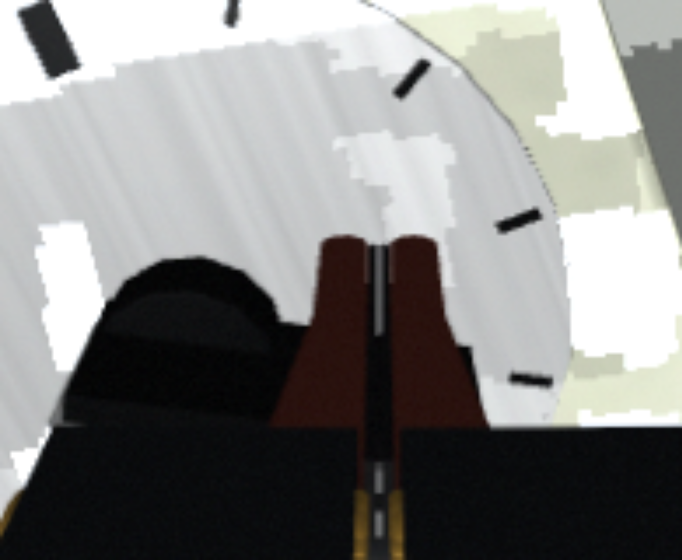

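Now the blade has snapped ahead of the finger: its edge runs from (280,322) to (472,347), which matches 120°. I back off, lift and check.

arm_command:
  increments:
    - [[0, -0.5, 0], 0]
    - [[0, -0.5, 0], 0]
    - [[0, 0, -2], 0]
    - [[0, 0, -3], 0]
    - [[0, 0, -3], 0]
    - [[0, -2, 0], 0]
    - [[0, -2, 0], 0]
    - [[0, 0, 0], 0]
    - [[0, 0, 0], 0]

```text
t: 14.1
ee_pos: [622.4, 78.0, 176.8]
orientation: [-3.125, 0.235, -0.022]
ft_force: [0.7, 1.0, -0.3]
width: 0.4
```

```bash
python3 v.py 13; python3 bl.py
```

```text
t 14.1 tcp [622.4  78.  176.8] xyaw -8.62 tz [ 0.015  0.006 -1.   ] F [ 0.7  1.  -0.3] w 0.4
in tool frame from axis: rad 31.2 side(+cw) -70.5 tool ptr angle 110.6
mark 0 [165. 165.]
mark 60 [400. 200.]
mark 90 [469. 289.]
mark 120 [477. 391.]
100 [[317.0, 333.0], [443.0, 311.0]]
105 [[320.0, 338.0], [448.0, 326.0]]
110 [[323.0, 343.0], [451.0, 341.0]]
115 [[325.0, 348.0], [452.0, 356.0]]
120 [[326.0, 354.0], [452.0, 371.0]]
```

View pics/w13.png

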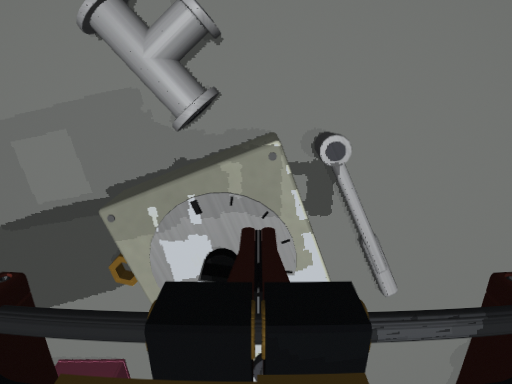

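The fingers hide the pointer from here. I move high over towards the button, and the wrist camera can see the dial from there.

arm_command:
  increments:
    - [[0.3, 3.5, 0], 0]
    - [[0.4, 4, 0], 0]
    - [[0.4, 4, 0], 0]
    - [[0.4, 4, 0], 0]
    - [[0.3, 3.3, 0], 0]
    - [[0, 0, 0], 0]
    - [[0, 0, 0], 0]
    - [[0, 0, 0], 0]

```text
t: 14.95
ee_pos: [608.4, -120.4, 172.1]
orientation: [-3.125, 0.237, -0.014]
ft_force: [0.3, 0.1, 0.8]
width: 0.4
```

```bash
python3 v.py 14; python3 - <<'E'
from workcell import *
from h import *
im=get_image('scene');cv2.imwrite('pics/s14.png',cv2.resize(im[150:260,140:290,::-1],None,fx=5,fy=5,interpolation=2))
E
```

```text
t 14.95 tcp [ 608.4 -120.4  172.1] xyaw -8.69 tz [ 0.009  0.007 -1.   ] F [0.3 0.1 0.8] w 0.4
in tool frame from axis: rad 47.2 side(+cw) 127.7 tool ptr angle 110.7
```

View pics/w14.png

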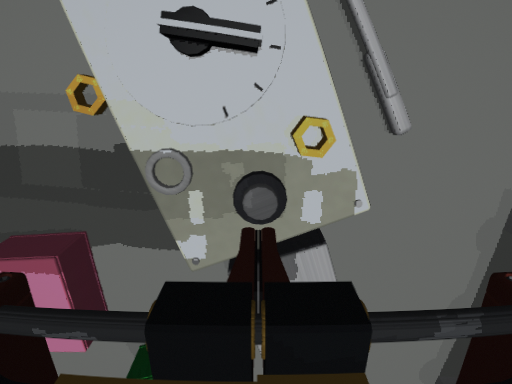

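View pics/s14.png

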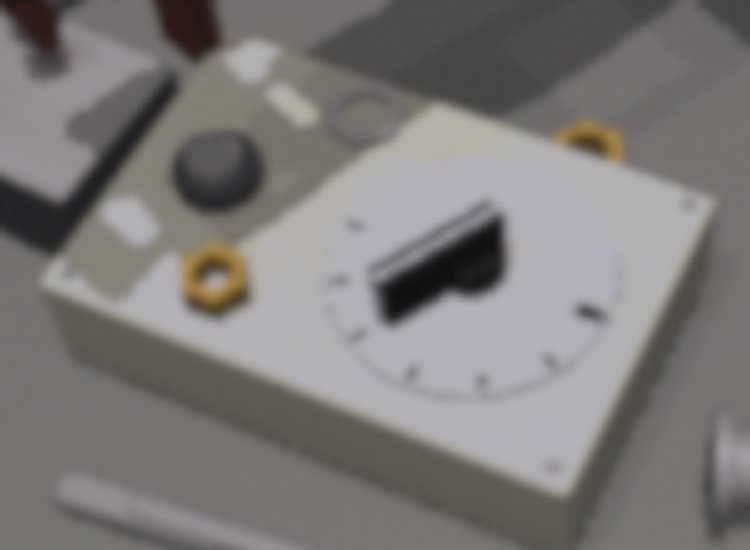

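The pointer is seated at the fifth mark, which is 120° or click 4: past it only the 150° mark (258,87) and the 180° mark (226,112) remain. Button face is at (260,202); I locate it.

```bash
python3 - <<'E'
from workcell import *
from h import *
o=get_obs();P=camera_params('wrist')
b=onz(P,(260,202),92,o);print(b, 'ring',onz(P,(260,199),82,o))
M=R.from_rotvec(o['orientation']).as_matrix();print('tool delta',M.T@(b-o['ee_pos']),M.T@(np.array([610,-124.,92])-o['ee_pos']))
r=onz(P,(160,26),110,o),onz(P,(262,39),110,o);print(r, 102-np.degrees(np.arctan2(*(r[1]-r[0])[1::-1])))
E
```

```text
[ 610.80893717 -120.97984262   92.        ] ring [ 610.82530137 -121.85887473   82.        ]
tool delta [ 1.75005824  1.63590833 80.18363187] [ 1.40272232  4.74304486 80.15552104]
(array([564.98641128,  15.55313963, 110.        ]), array([629.53701885,  -3.25616951, 110.        ])) 118.24551897419425
```

Both estimates agree within 3 mm, so the shift is (1.5, 3) mm. I descend to just above the face.

arm_command:
  increments:
    - [[0.15, 0.3, 2], 0]
    - [[0, 0, 2], 0]
    - [[0, 0, 1.5], 0]
    - [[0, 0, 0], 0]
    - [[0, 0, 0], 0]

```text
t: 15.55
ee_pos: [611.8, -117.7, 116.5]
orientation: [-3.126, 0.225, -0.017]
ft_force: [1.0, 0.4, -0.1]
width: 0.5
```

```bash
python3 v.py 15
```

```text
t 15.55 tcp [ 611.8 -117.7  116.5] xyaw -8.23 tz [ 0.011  0.007 -1.   ] F [ 1.   0.4 -0.1] w 0.5
in tool frame from axis: rad 49.2 side(+cw) 124.9 tool ptr angle 110.2
```

View pics/w15.png

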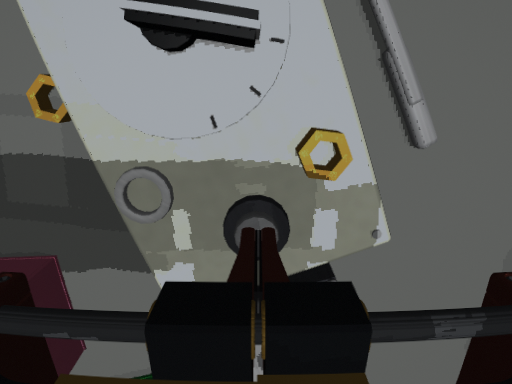

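arm_command:
  increments:
    - [[-0.1, 0.5, 0.5], 0]
    - [[0, 0, 0.7], 0]
    - [[0, 0, 0.3], 0]
    - [[0, 0, 0], 0]
    - [[0, 0, 0], 0]

```text
t: 16.1
ee_pos: [611.3, -123.1, 102.4]
orientation: [-3.126, 0.225, -0.022]
ft_force: [-0.5, 0.2, -0.2]
width: 0.9
```

arm_command:
  increments:
    - [[0, 0, 0.3], 0]
    - [[0, 0, 0.3], 0]
    - [[0, 0, 0.3], 0]
    - [[0, 0, 0.3], 0]

```text
t: 16.5
ee_pos: [612.0, -123.2, 90.3]
orientation: [-3.127, 0.225, -0.024]
ft_force: [-0.2, -0.7, 2.6]
width: 0.7
```

arm_command:
  increments:
    - [[0, 0, 0.3], 0]
    - [[0, 0, 0.3], 0]
    - [[0, 0, 0.2], 0]

```text
t: 16.8
ee_pos: [612.2, -123.2, 85.9]
orientation: [-3.127, 0.225, -0.023]
ft_force: [-10.7, 1.3, 27.2]
width: 0.3
```

The button is fully in: z 85.9, and the force has risen to 27 N on its stop. I release straight up and clear away.

arm_command:
  increments:
    - [[0, 0, -0.5], 0]
    - [[0, 0, -1], 0]
    - [[0, 0, -2], 0]
    - [[0, 0, -3], 0]
    - [[0, 0, -3], 0]
    - [[0, 0, -2], 0]
    - [[0, 0, 0], 0]
    - [[0, 0, 0], 0]

```text
t: 17.6
ee_pos: [610.1, -123.7, 205.4]
orientation: [-3.126, 0.225, -0.023]
ft_force: [-0.4, 0.6, -0.3]
width: 0.9
```

```bash
python3 v.py 16; python3 - <<'E'
from workcell import *
from h import *
im=get_image('scene');cv2.imwrite('pics/s16.png',cv2.resize(im[80:280,80:350,::-1],None,fx=2.9,fy=2.9,interpolation=2))
E
```

```text
t 17.6 tcp [ 610.1 -123.7  205.4] xyaw -8.22 tz [ 0.015  0.006 -1.   ] F [-0.4  0.6 -0.3] w 0.9
in tool frame from axis: rad 48.4 side(+cw) 131.1 tool ptr angle 110.2
```

View pics/w16.png

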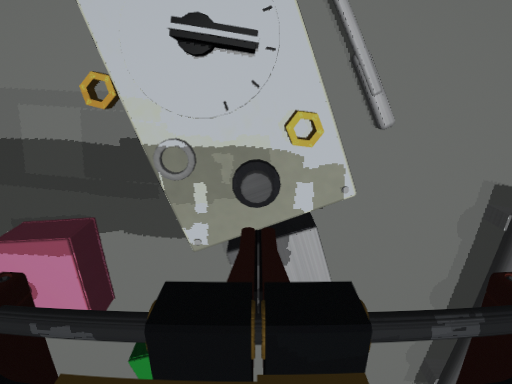

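View pics/s16.png

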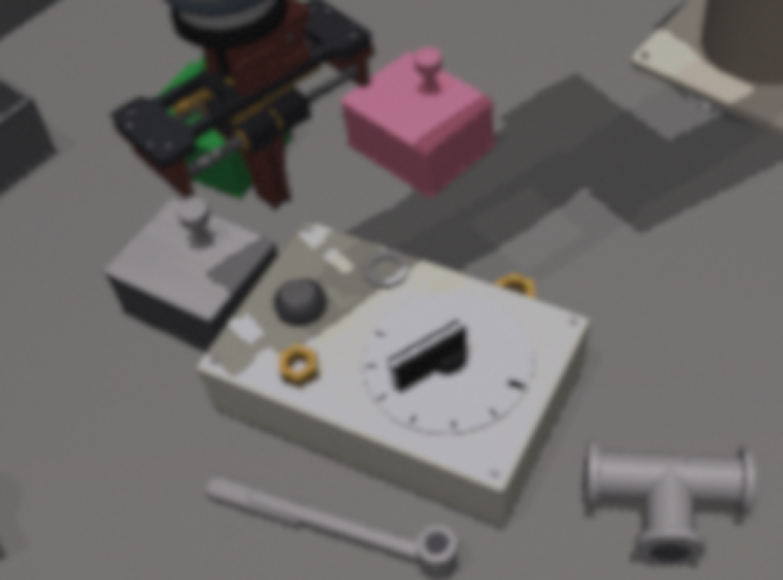

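The pointer is still on the 120° mark in both views: tip (258,42) and mark (271,48) in the wrist picture. The button is out, the lid is shut, and the nuts, ring, wrench and tee look unmoved. The arm touches nothing, so I hand in.

```bash
python3 -c "
from workcell import *
print(close_job())"
```

```text
the job is handed in; nothing more can be done
None
```

The selector is set to speed four and the start button has been pressed and released. I handed the job in at about 17.7 s; no verdict was reported.

- **Selector to the stop:** the pointer started at click 3. I pushed it counter-clockwise with the closed fingertips against its clockwise side, and it read about 7.5 N held against the stop.
- **Four clicks clockwise:** I lifted over to the other side and pushed it clockwise. It stayed with the finger a few degrees past half way (to about 109°), then snapped ahead of the finger onto the fourth click. It was never pinched.
- **Start button:** I then pressed it about 6 mm in until it bottomed out, which peaked at 27 N, and released it straight up.

**Last checks:** the wrist and scene pictures show the pointer on the 120° mark. Its ridge line measured 118.2°, which is within the error of my measurement. The button looks released, though I judged that by eye only. The lid is shut, the nuts, ring, wrench and tee look unmoved, and the wrist force was near zero. No check failed; my position estimates differed by 2–3 mm.

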